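# Lock the spice carousel and take off a push-and-turn jar cap

## Task

Lock the spice carousel where it stands by turning the green handle on top of its post clockwise (seen from above) past its click to its stop. Then open the tall amber jar: press its yellow safety cap down, twist it anticlockwise while it is down until it comes free, lift it, and finish still holding the cap in the gripper, level and straight above its open jar, about 6 cm clear of the neck. Leave the handle locked, do not swing the carousel round, and do not push the other things on the counter about.

Things in the scene. Friction and masses are not known exactly. Their poses are not given: they have to be found in the camera images.
- handle_grip (a point): Centre of the green lock handle on top of the carousel's central post: a bar 54 mm long, 14 mm thick, 36 mm high, a white dot at one end. The point is on the post's axis, 190 mm above the counter; the bar reaches 14 mm above and 22 mm below it, over a 36 mm wide green boss and a 52 mm wide white collar. x runs along the bar towards the dot, z up; it turns with the handle.
- handle (a joint): Angle of the lock handle (rad): 0 free, 1.22 locked (70 degrees clockwise seen from above), a stop at either end. It clicks over a spring detent near half way (about 0.1 to 0.2 N m to turn) and stays where it is left. Locking drives a steel bolt between ribs on the platter, which then has about 0.025 rad of play.
- platter (a joint): Angle of the white platter (rad, positive anticlockwise from above), 0 at the start; turns lightly until locked. 290 mm in diameter, top 26 mm above the counter. It carries six jars evenly on a circle of 100 mm radius: the tall amber one and five short clear ones (54 mm wide, tops 100 mm above the counter) with red press-button lids.
- jar_mouth (a point): Centre of the mouth (top of the neck) of the tall amber jar, 144 mm above the counter, 100 mm from the post's axis. The jar is fixed upright in the platter: body 56 mm wide up to 92 mm above the counter, then a shoulder, from 108 mm up a 28 mm neck with three locking tabs (39 mm across). z up; x points outwards from the post.
- cap_center (a point): Centre, half-way up, of the yellow push-and-turn cap: 51 mm wide, 27 mm high, about 30 g. Closed, it is on the jar's axis 141.5 mm above the counter, its x outwards from the post, z up. To turn it must first be pressed down over 4 mm (7 at most); the spring takes 4.5 N at once, 11 N at the bottom. Held down it turns anticlockwise; it lifts off once turned 0.75 to 1.35 rad (best 1.05, stop at 1.4).
- plug (a joint): How far the cap's spring under it, a white plug in the jar's mouth, is pressed in (m): 0 with the cap up or off, 0.007 with the cap fully down.
- dabba: Round closed steel masala dabba with a small lid knob, 154 mm wide, 74 mm high; a bystander, to be left alone. Origin at the centre of its underside, z up.
- bowl: Blue ceramic bowl, 120 mm wide, 50 mm high; a bystander, to be left alone. Origin at the centre of its underside, z up.
- spatula: Wooden spatula, 280 mm long, lying flat beside the carousel; a bystander, to be left alone. Origin at the centre of its underside, z up.
- tumbler: Steel tumbler, 68 mm wide, 100 mm high; a bystander, to be left alone. Origin at the centre of its underside, z up.
- mortar: Brass mortar, 90 mm wide, 80 mm high, on the 18 mm thick black granite slab; a bystander, to be left alone. Origin at the centre of its underside, z up.
- cap: The same yellow cap; origin at the centre of its underside, 13.5 mm below point cap_center.
- carousel: The carousel's fixed foot and post; origin on the post's axis at counter height, x towards the amber jar at the start. The platter with the jars, the handle and the bolt belong to it.
There are look-alikes about, which are no part of the job. Of the things like the cap, leave any that is blue or pink; of the rest the smaller one is meant.

How it is judged:
By the outcome, as a careful person would: the job done as asked, in the order asked, and still so for the second after the job is handed in, while the arm keeps its last pose, push and grip.
It also fails if it takes over 46 s, if anything falls off the work surface, if the arm or the gripper's body presses on something with over 40 N, if the wrist force passes 120 N, or if a joint passes its speed limit or range.

## Robot

A 6-joint arm with a two-finger parallel gripper is mounted at the origin on the work surface. World frame = base frame: x ahead of the robot, y to its left, z up, the work surface at z = 0. Lengths are in m, angles in rad, forces in N, time in s.
With the tool pointing down it reaches from about 0.35 to 0.975 m from the base axis. Payload 4.9 kg.
Tool frame: the origin (TCP) lies at the very end of the fingers, on their centre line; the grasp point (between the pads) lies 19 mm behind it (ctrl.grasp_offset is the distance from the TCP to the grasp point, in m); y points along the fingers, z is the direction in which the jaws open and shut, and the axes are right-handed (so a half turn about y gives the same grasp; the last joint's range is limited). The gripper opens to 85 mm and grips with 20 to 120 N. Pads are 22 mm wide; open, the fingers measure 114 mm over their backs; the gripper's body (76 mm by 85 mm) begins 54 mm behind the grasp point. The pads swing forward as they close: fully open they stand 13 mm farther back than shut.
Start: joints at [-1.425, 0.053, 1.613, -0, 1.476, -0.119], TCP at [0.164, -0.603, 0.231] pointing down, gripper open.
Joint ranges: [-3.01, 3.01], [-1.01, 2.22], [0.06, 2.58], [-1.02, 4.17], [0.09, 2.62], [-3.14, 3.14]. Speed limits (rad/s): [2.57, 2.57, 3.14, 3.14, 3.14, 3.14].

## Interface

Orientations are given as a rotation vector (axis times angle).
In Python, from station import ctrl, eyes, finish_job, find_in, regions_of, pinpoint gives the robot as it stands.
- The arm moves only by the tool play_rows, never from a script. Its argument "moves" is a list of rows, each an object of numbers: "x", "y", "z": the shift along the world's x, y, z in cm; "turn": the turn about the world's z in degrees; "jaw": the finger opening in cm, from 0 to 8.54. A call has 1 to 8 rows; each row shifts and turns the commanded pose from where the row before left it; what a row does not reach is not made up. A row lasts 1/12 s, in which the tool goes at most 41.7 mm and 7.16 degrees, less where a joint would pass 70% of its speed; a pose out of reach is approached as far as the arm can. A call is refused whole if a number of a shift passes 4.17 or a number of a turn 7.16, either way. A call with a gripper value outside its range is refused whole. The fingers move at their own pace and stop on an object; "squeeze" is the grip in N (left out, the last holds). Time passes only in rows, so rows that do not move let the fingers close. It gives the time, the measured TCP pose, the force and the opening at its end, in the units of the state.
- ctrl.get_obs(): the state, without advancing time (a new reading comes with each control period).
- eyes.get_image(name): name is "scene" or "top" or "wrist"; returns a dict with "img" (420x560x3 uint8, red, green, blue), "camera_matrix" (3x3 intrinsics, pixels), "cam_to_world" (4x4, takes a point from camera to world coordinates). Camera axes: x right, y up, looking along -z (the intrinsics and any distortion apply to the point x, -y, -z); pixel columns grow to the right and rows downward; lengths in m; the calibration is good to about 2 mm. A picture is of the moment at which its call begins. There is no depth.
- finish_job(): hands the job in, once; it reports no verdict.
Trained networks look in the newest picture that a camera, given by its name, has taken for a name from the list of things; names that differ only in an ending like _2 or _b are one class to them, and where a whole thing is asked for, a point or a joint stands for the part that bears it (a point fixed in the world has none). Each returns a list of dicts, best first, with "score" (0 to 1); they miss things now and then, are a little off and sometimes report something else, mostly with a low value. They report only what shows in the picture. A call takes as long as a camera call. They do not tell look-alikes from the thing itself.
- find_in(camera, query): "point" ([column, row] in pixels, amid what is visible of it).
- regions_of(camera, query): "pixels" (420x560 bool, what is visible of it) and "point" ([column, row] in pixels, amid what is visible of it).
- pinpoint(camera, query): "point" ([column, row] in pixels: a listed point, or the origin of a listed thing).
The state is a dict: "t": time; "q": joint angles; "dq": joint speeds; "effort": joint torques, N m; "tool_pos": TCP position; "tool_rot": TCP orientation; "contact_force": force on the tool from outside, world axes, zero at the start; "wrist_torque": the same for the moment, N m; "opening": finger opening in m.
Only numpy, scipy, OpenCV 4.12 (cv2) and the standard library are available. Lean on these libraries where they do the work, as an engineer would, in place of code of your own. Each camera call takes 0.05 s, during which the arm holds its last target.

## Working session

There is one attempt and no reset: what is moved stays moved. The work goes in short steps, Python scripts to look and compute and a tool call to move; the robot and the scene stay as the last step left them, time stands still between calls to the robot, and variables do not carry over. Pictures are saved under pics/ and viewed, and the job is handed in when it is done.

Besides the shell and the picture viewer there is one more tool, called after "Emit:" as name([rows], argument=value, ...), one row to a line, values as JSON. play_rows: Moves the arm, as the interface text tells. Its arguments: {"type":"object","properties":{"moves":{"type":"array"},"squeeze":{"type":"number"}},"required":["moves"]}

```bash
mkdir -p pics; ls; python3 - <<'E'
from station import ctrl, eyes
import cv2
print(ctrl.get_obs())
for n in("scene","top","wrist"):
    d=eyes.get_image(n); cv2.imwrite(f"pics/{n}0.png",d["img"][:,:,::-1]); print(n,d["camera_matrix"].tolist(),d["cam_to_world"].round(3).tolist())
E
```

```text
pics
{'t': 0.0, 'q': array([-1.42498842e+00,  5.33497844e-02,  1.61429216e+00,  1.67520112e-05,
        1.47596122e+00, -1.18980275e-01]), 'dq': array([-2.25899115e-04,  6.87045399e-04,  4.57345600e-04, -7.68959995e-04,
       -6.26434988e-05, -8.70457189e-04]), 'effort': array([-8.27860072e-05, -3.93685842e+01, -3.70169699e+01, -1.51815393e-04,
        6.99008509e-03,  3.54837844e-06]), 'tool_pos': array([ 0.16349296, -0.6026042 ,  0.23006848]), 'tool_rot': array([-0.27701495,  2.08215314, -2.07793416]), 'contact_force': array([-0.37411269, -0.19915804, -0.9730415 ]), 'wrist_torque': array([-0.02709445, -0.00310005, -0.02754707]), 'opening': 0.0855494149465876}
scene [[432.39370828374615, 0.0, 290.8870563565358], [0.0, 432.39370828374615, 210.5052101778905], [0.0, 0.0, 1.0]] [[0.55, -0.685, 0.477, 1.013], [0.835, 0.458, -0.305, -0.299], [-0.009, 0.567, 0.824, 1.052], [0.0, 0.0, 0.0, 1.0]]
top [[392.76862307829043, 0.0, 278.6531143011849], [0.0, 392.76862307829043, 205.59942571863135], [0.0, 0.0, 1.0]] [[0.031, 0.994, -0.106, 0.328], [-0.999, 0.031, 0.004, 0.054], [0.007, 0.106, 0.994, 1.367], [0.0, 0.0, 0.0, 1.0]]
wrist [[342.8361769264172, 0.0, 280.22086022670794], [0.0, 342.8361769264172, 212.33678067928872], [0.0, 0.0, 1.0]] [[0.262, 0.923, 0.281, 0.235], [-0.965, 0.252, 0.074, -0.582], [-0.003, -0.29, 0.957, 0.373], [0.0, 0.0, 0.0, 1.0]]
```

View pics/scene0.png

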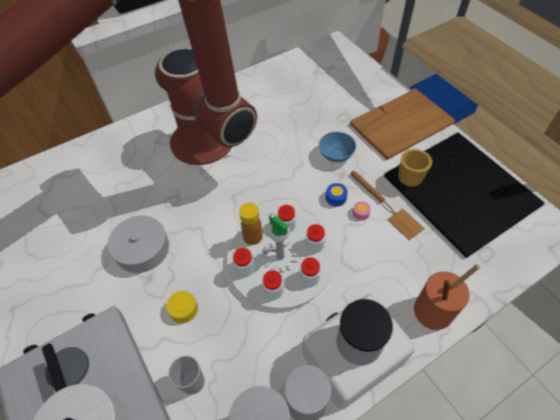

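View pics/top0.png

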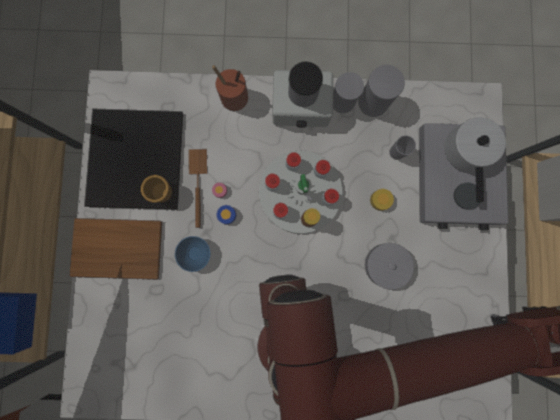

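View pics/wrist0.png

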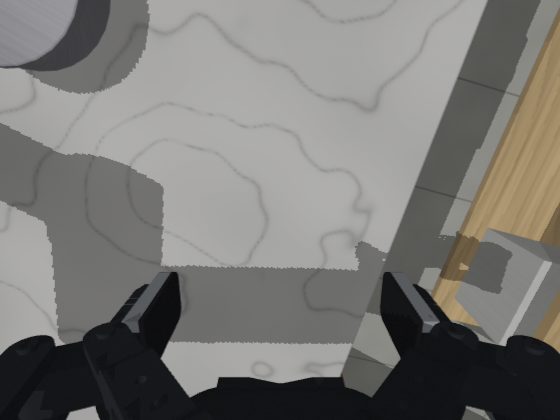

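The amber jar with the yellow cap is at scene (250,215) and top (312,217). The green handle is at scene (279,225) and top (304,184). A larger yellow look-alike stands on the counter at top (383,200).

```bash
cat > h.py <<'E'
import numpy as np, cv2
from station import ctrl, eyes, find_in, regions_of, pinpoint
def ray(d,p):
    K=d["camera_matrix"];T=d["cam_to_world"]
    v=np.linalg.inv(K)@[p[0],p[1],1]; v=T[:3,:3]@[v[0],-v[1],-v[2]]
    return T[:3,3],v/np.linalg.norm(v)
def atz(d,p,z):
    o,v=ray(d,p); return o+v*(z-o[2])/v[2]
def proj(d,P):
    T=d["cam_to_world"];c=T[:3,:3].T@(np.array(P)-T[:3,3]);u=d["camera_matrix"]@[c[0],-c[1],-c[2]]
    return u[:2]/u[2]
E
python3 - <<'E'
from h import *
for n in("scene","top"):
    d=eyes.get_image(n); print(n,d.keys())
    for q,z in(("handle_grip",.19),("jar_mouth",.144),("cap_center",.1415),("carousel",0),("cap",.128)):
        for r in pinpoint(n,q)[:3]: print(q,round(r["score"],2),np.round(r["point"],1),atz(d,r["point"],z).round(4))
    im=d["img"]; c=(279,232) if n=="scene" else (303,190)
    x,y=c; s=55
    cv2.imwrite(f"pics/{n}_crop.png",cv2.resize(im[y-s:y+s,x-s:x+s,::-1],None,fx=5,fy=5,interpolation=cv2.INTER_CUBIC))
E
```

```text
scene dict_keys(['img', 'camera_matrix', 'cam_to_world'])
handle_grip 0.71 [276.8 222.8] [ 0.5243 -0.027   0.19  ]
jar_mouth 0.9 [251.2 211.7] [ 0.4336 -0.0488  0.144 ]
cap_center 0.81 [181.6 303.8] [ 0.5608 -0.3036  0.1415]
cap_center 0.78 [335.8 196.8] [0.514  0.1597 0.1415]
cap_center 0.55 [363.4 209.3] [0.585  0.1945 0.1415]
carousel 0.81 [281.8 259.2] [ 0.5247 -0.0192  0.    ]
cap 0.87 [185.8 308. ] [ 0.5685 -0.3001  0.128 ]
cap 0.71 [338.9 199.8] [0.519  0.1674 0.128 ]
cap 0.7 [250.8 212. ] [ 0.4236 -0.0457  0.128 ]
top dict_keys(['img', 'camera_matrix', 'cam_to_world'])
handle_grip 0.42 [302. 181.] [ 0.5307 -0.0196  0.19  ]
jar_mouth 0.81 [313.7 217.4] [ 0.4247 -0.0618  0.144 ]
cap_center 0.89 [378.5 199.2] [ 0.4888 -0.2649  0.1415]
cap_center 0.69 [223.7 214.8] [0.4242 0.2196 0.1415]
cap_center 0.67 [219.3 191.5] [0.4973 0.2368 0.1415]
carousel 0.61 [297. 193.] [ 0.5202 -0.0148  0.    ]
cap 0.88 [379.2 199. ] [ 0.4913 -0.2706  0.128 ]
cap 0.75 [228.6 212.1] [0.4343 0.2063 0.128 ]
cap 0.61 [309.4 211.3] [ 0.4449 -0.0492  0.128 ]
```

View pics/scene_crop.png

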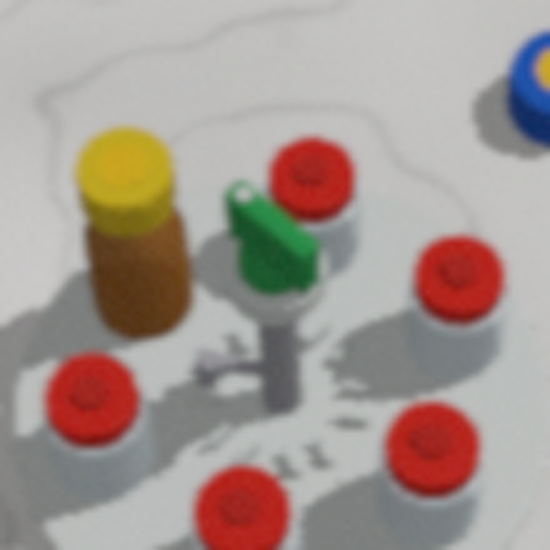

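View pics/top_crop.png

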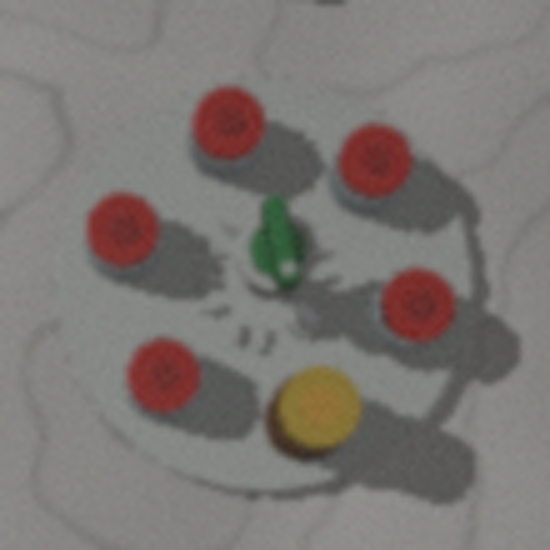

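```bash
python3 - <<'E'
from h import *
S=eyes.get_image("scene");T=eyes.get_image("top")
f=lambda c,o:(c[0]/5+o[0]-.4,c[1]/5+o[1]-.4)
so=(224,177);to=(248,135)
for nm,s,t,z in(("dot end",(243,188),(288,274),.204),("other end",(313,243),(275,204),.204),("cap top",(127,168),(319,407),.155)):
    print(nm,atz(S,f(s,so),z).round(4),atz(T,f(t,to),z).round(4))
# colour outline fits
for n,d in(("S",S),("T",T)):
    hsv=cv2.cvtColor(d["img"],cv2.COLOR_RGB2HSV)
    for nm,lo,hi in(("green",(45,100,30),(85,255,255)),("yellow",(20,140,80),(34,255,255)),("red",(0,150,80),(6,255,255))):
        m=cv2.inRange(hsv,lo,hi); k,l,st,ce=cv2.connectedComponentsWithStats(m)
        for i in range(1,k):
            if st[i,4]>40 and 220<ce[i][0]<345 and 150<ce[i][1]<290: print(n,nm,st[i].tolist(),ce[i].round(2), atz(d,ce[i],.10).round(4) if nm=="red" else atz(d,ce[i],.155).round(4))
E
```

```text
dot end [ 0.5057 -0.0275  0.204 ] [ 0.5031 -0.0289  0.204 ]
other end [ 0.55   -0.0168  0.204 ] [ 0.5454 -0.0201  0.204 ]
cap top [ 0.4335 -0.0541  0.155 ] [ 0.428  -0.0535  0.155 ]
S green [270, 217, 18, 18, 231] [278.15 226.05] [ 0.5144 -0.0183  0.155 ]
S yellow [332, 187, 10, 8, 62] [336.61 190.58] [0.5065 0.1666 0.155 ]
S yellow [240, 203, 19, 22, 326] [248.82 213.24] [ 0.4413 -0.0592  0.155 ]
S red [279, 205, 15, 16, 196] [285.96 212.51] [0.4592 0.0391 0.1   ]
S red [308, 225, 16, 16, 216] [315.35 232.45] [0.5536 0.0683 0.1   ]
S red [234, 248, 17, 18, 247] [241.87 256.62] [ 0.5098 -0.1248  0.1   ]
S red [302, 258, 17, 18, 250] [310.02 266.39] [0.6262 0.0012 0.1   ]
S red [264, 271, 17, 18, 258] [272.02 279.45] [ 0.6043 -0.0951  0.1   ]
T green [299, 175, 9, 14, 64] [302.59 182.22] [ 0.5329 -0.0237  0.155 ]
T yellow [303, 209, 16, 15, 169] [311.14 216.33] [ 0.4269 -0.0527  0.155 ]
T yellow [222, 210, 8, 8, 41] [225.46 213.61] [0.427  0.2125 0.155 ]
T red [288, 153, 12, 13, 106] [293.25 159.29] [0.6175 0.0054 0.1   ]
T red [317, 161, 13, 13, 115] [322.64 166.8 ] [ 0.5955 -0.0917  0.1   ]
T red [266, 175, 13, 12, 108] [272.22 180.54] [0.5446 0.0721 0.1   ]
T red [325, 190, 13, 12, 116] [331.15 195.64] [ 0.501  -0.1212  0.1   ]
T red [275, 204, 12, 13, 109] [280.38 209.75] [0.4497 0.0426 0.1   ]
```

```bash
python3 - <<'E'
from h import *
from scipy.spatial.transform import Rotation as R
o=ctrl.get_obs(); M=R.from_rotvec(o["tool_rot"]).as_matrix(); print(M.round(3), np.degrees(np.arctan2(M[1,2],M[0,2])), o["t"], np.degrees(np.arctan2(M[1,0],M[0,0])))
E
```

```text
[[-0.965 -0.     0.262]
 [-0.262 -0.    -0.965]
 [ 0.    -1.     0.   ]] -74.82897296599106 0.85 -164.82897304485758
```

Emit:
play_rows([
  {"z": 3.5, "turn": -2.5},
  {"x": 1, "y": 1.7, "z": 3},
  {"x": 2.1, "y": 3.4},
  {"x": 2.1, "y": 3.4},
  {"x": 2.1, "y": 3.4},
  {"x": 2.1, "y": 3.4},
  {"x": 2.1, "y": 3.4},
  {"x": 2.1, "y": 3.4},
])

```text
invalid input
```

Emit:
play_rows([
  {"x": 2.1, "y": 3.4},
  {"x": 2.1, "y": 3.4},
  {"x": 2.1, "y": 3.4},
  {"x": 2.1, "y": 3.4},
  {"x": 2.1, "y": 3.4},
  {"x": 2.1, "y": 3.4},
  {"x": 2.1, "y": 3.4},
  {"x": 2.1, "y": 3.4},
])

```text
invalid input
```

Emit:
play_rows([
  {"x": 0, "y": 0, "z": 3.5, "turn": -2.5, "jaw": 8.5},
  {"x": 1, "y": 1.7, "z": 3, "turn": 0, "jaw": 8.5},
  {"x": 2.1, "y": 3.4, "z": 0, "turn": 0, "jaw": 8.5},
  {"x": 2.1, "y": 3.4, "z": 0, "turn": 0, "jaw": 8.5},
  {"x": 2.1, "y": 3.4, "z": 0, "turn": 0, "jaw": 8.5},
  {"x": 2.1, "y": 3.4, "z": 0, "turn": 0, "jaw": 8.5},
  {"x": 2.1, "y": 3.4, "z": 0, "turn": 0, "jaw": 8.5},
  {"x": 2.1, "y": 3.4, "z": 0, "turn": 0, "jaw": 8.5},
])

```text
t: 1.52
tool_pos: [0.3001, -0.3805, 0.2965]
tool_rot: [-0.233, 2.104, -2.105]
contact_force: [0.9, 0.2, 0.1]
opening: 0.0846
```

Emit:
play_rows([
  {"x": 2.1, "y": 3.4, "z": 0, "turn": 0, "jaw": 8.5},
  {"x": 2.1, "y": 3.4, "z": 0, "turn": 0, "jaw": 8.5},
  {"x": 2.1, "y": 3.4, "z": 0, "turn": 0, "jaw": 8.5},
  {"x": 2.1, "y": 3.4, "z": 0, "turn": 0, "jaw": 8.5},
  {"x": 2.1, "y": 3.4, "z": 0, "turn": 0, "jaw": 8.5},
  {"x": 2.1, "y": 3.4, "z": 0, "turn": 0, "jaw": 8.5},
  {"x": 2.1, "y": 3.4, "z": 0, "turn": 0, "jaw": 8.5},
  {"x": 2.1, "y": 3.4, "z": 0, "turn": 0, "jaw": 8.5},
])

```text
t: 2.18
tool_pos: [0.4682, -0.1082, 0.2967]
tool_rot: [-0.233, 2.103, -2.105]
contact_force: [-0.5, -0.0, 0.5]
opening: 0.0852
```

Emit:
play_rows([
  {"x": 2.1, "y": 3.4, "z": 0, "turn": 0, "jaw": 8.5},
  {"x": 2.1, "y": 3.4, "z": 0, "turn": 0, "jaw": 8.5},
  {"x": 1.6, "y": 1.6, "z": 0, "turn": 0, "jaw": 8.5},
])

```text
t: 2.43
tool_pos: [0.5265, -0.0225, 0.2965]
tool_rot: [-0.236, 2.103, -2.101]
contact_force: [0.1, -0.8, 0.0]
opening: 0.0849
```

```bash
python3 - <<'E'
from h import *
o=ctrl.get_obs();print(o["tool_pos"],o["q"].round(3))
d=eyes.get_image("wrist");cv2.imwrite("pics/w1.png",d["img"][:,:,::-1])
print(proj(d,[.526,-.0245,.204]),proj(d,[.431,-.054,.155]))
for q,z in(("handle_grip",.19),("jar_mouth",.144),("cap_center",.1415)):
    for r in pinpoint("wrist",q)[:3]: print(q,round(r["score"],2),np.round(r["point"],1),atz(d,r["point"],z).round(4))
E
```

```text
[ 0.52652516 -0.02248586  0.29651335] [-1.850e-01 -2.150e-01  1.757e+00  1.000e-03  1.598e+00  1.162e+00]
[284.59918685 218.01578117] [291.6734806  302.40244414]
handle_grip 0.95 [281.8 212.1] [ 0.5258 -0.0225  0.19  ]
jar_mouth 0.66 [282.2 213.1] [ 0.5114 -0.0263  0.144 ]
cap_center 0.84 [491.2 239. ] [ 0.5297 -0.2214  0.1415]
cap_center 0.68 [ 55.7 122.9] [0.5454 0.1775 0.1415]
cap_center 0.61 [287.3 293.1] [ 0.4321 -0.0498  0.1415]
```

View pics/w1.png

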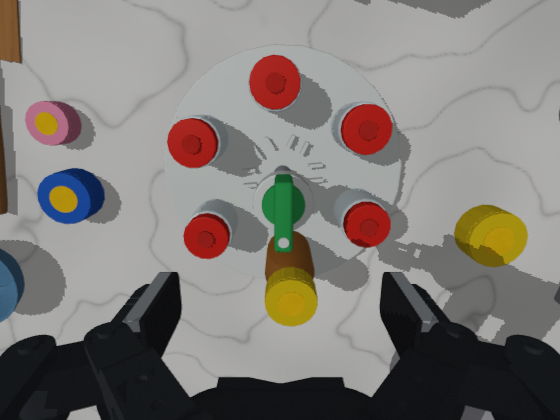

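```bash
python3 - <<'E'
from h import *
d=eyes.get_image("wrist");im=d["img"]
hsv=cv2.cvtColor(im,cv2.COLOR_RGB2HSV)
m=cv2.inRange(hsv,(45,80,30),(85,255,255)); m[:, :150]=0;m[:,400:]=0
ys,xs=np.nonzero(m)
for y in range(ys.min(),ys.max()+1,5): x=xs[ys==y];print(y,x.min(),x.max())
print(ys.min(),ys.max())
a=atz(d,(283,175),.204);b=atz(d,(284.5,250),.204);print(a,b,(a+b)/2,np.linalg.norm(a-b),np.degrees(np.arctan2(*(b-a)[1::-1])))
m=cv2.inRange(hsv,(20,140,60),(34,255,255));k,l,st,ce=cv2.connectedComponentsWithStats(m)
for i in range(1,k):
    if st[i,4]>300: print(st[i],ce[i])
x=im[160:340,200:380,::-1];cv2.imwrite("pics/w1c.png",cv2.resize(x,None,fx=3.2,fy=3.2,interpolation=cv2.INTER_CUBIC))
E
```

```text
172 272 284
177 271 287
182 270 288
187 264 294
192 260 297
197 259 299
202 258 300
207 258 300
212 260 298
217 264 294
222 270 288
227 270 288
232 270 288
237 270 288
242 270 288
247 270 287
172 249
[ 0.5552862  -0.01986987  0.204     ] [ 0.50068733 -0.03352883  0.204     ] [ 0.52798677 -0.02669935  0.204     ] 0.05628146741171482 -165.95463488198
[ 32 111  22  23 385] [ 42.33766234 121.7974026 ]
[ 47 185  27  26 551] [ 59.89836661 197.71143376]
[ 452  203   73   62 3383] [488.26869642 233.12415016]
[ 262  265   52   59 2511] [287.2437276  294.38630028]
```

View pics/w1c.png

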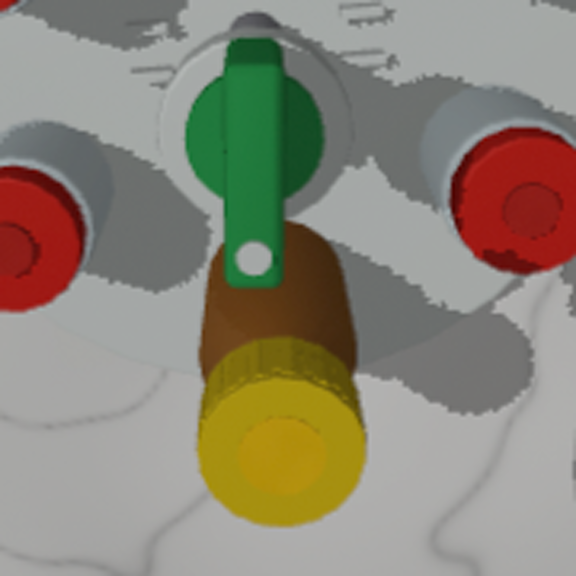

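```bash
python3 - <<'E'
from h import *
d=eyes.get_image("wrist")
a=atz(d,(279.2,180),.204);b=atz(d,(279.3,249.7),.204);print(a,b,(a+b)/2,np.linalg.norm(a-b),np.degrees(np.arctan2(*(b-a)[1::-1])))
c=atz(d,(287.5,300.5),.155);print("cap",c, c-(a+b)/2)
print(ctrl.get_obs()["t"])
E
```

```text
[ 0.55103607 -0.01874586  0.204     ] [ 0.49980783 -0.03032064  0.204     ] [ 0.52542195 -0.02453325  0.204     ] 0.05251959506513479 -167.26807464731357
cap [ 0.43066454 -0.05357959  0.155     ] [-0.09475741 -0.02904634 -0.049     ]
2.7333
```

Emit:
play_rows([
  {"x": -0.1, "y": -0.2, "z": -3.5, "turn": 0, "jaw": 7},
  {"x": 0, "y": 0, "z": -3.5, "turn": 0, "jaw": 5},
  {"x": 0, "y": 0, "z": -3, "turn": 0, "jaw": 5},
  {"x": 0, "y": 0, "z": -2.2, "turn": 0, "jaw": 5},
  {"x": 0, "y": 0, "z": 0, "turn": 0, "jaw": 4},
  {"x": 0, "y": 0, "z": 0, "turn": 0, "jaw": 2},
], squeeze=40)

```text
t: 3.23
tool_pos: [0.5234, -0.0291, 0.1735]
tool_rot: [-0.235, 2.107, -2.106]
contact_force: [0.3, 0.8, 0.7]
opening: 0.0291
```

Emit:
play_rows([
  {"x": 0, "y": 0, "z": 0, "turn": 0, "jaw": 1},
  {"x": 0, "y": 0, "z": 0, "turn": 0, "jaw": 0.5},
  {"x": 0, "y": 0, "z": 0, "turn": 0, "jaw": 0.5},
  {"x": 0, "y": 0, "z": 0, "turn": 0, "jaw": 0.5},
])

```text
t: 3.57
tool_pos: [0.524, -0.0256, 0.1759]
tool_rot: [-0.234, 2.111, -2.097]
contact_force: [-4.4, 10.1, 0.1]
opening: 0.0132
```

```bash
python3 - <<'E'
from h import *
from scipy.spatial.transform import Rotation as R
d=eyes.get_image("wrist");cv2.imwrite("pics/w2.png",d["img"][:,:,::-1])
o=ctrl.get_obs();print(o)
M=R.from_rotvec(o["tool_rot"]).as_matrix();print(M.round(3),np.degrees(np.arctan2(M[1,2],M[0,2])))
E
```

```text
{'t': 3.6167, 'q': array([-0.19391912, -0.14785953,  1.90038307,  0.00623431,  1.39125785,
        1.1541946 ]), 'dq': array([ 0.00130409,  0.00163977,  0.00032098, -0.00040514,  0.00025712,
       -0.00133433]), 'effort': array([-5.34676239e+00, -3.05603349e+01, -3.98037207e+01, -2.32167430e+00,
       -1.63059186e+00, -2.26939609e-02]), 'tool_pos': array([ 0.52403128, -0.02554838,  0.17590285]), 'tool_rot': array([-0.23434209,  2.11126061, -2.09748264]), 'contact_force': array([-4.45650307,  9.35194762, -1.85906501]), 'wrist_torque': array([ 1.51387339,  0.72866138, -0.0196172 ]), 'opening': 0.013365352641215852}
[[-0.976 -0.001  0.22 ]
 [-0.22   0.006 -0.976]
 [-0.    -1.    -0.006]] -77.30530953438061
```

View pics/w2.png

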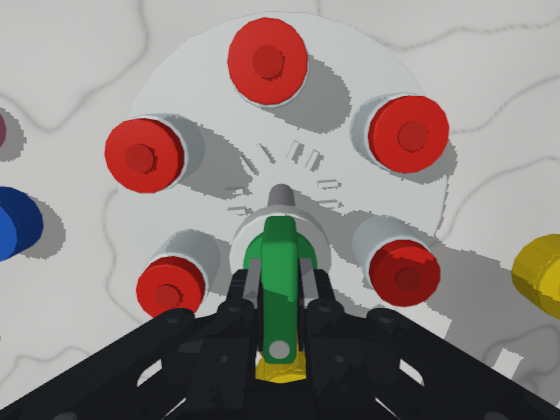

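Emit:
play_rows([
  {"x": 0.1, "y": 0.3, "z": 0, "turn": 0, "jaw": 0.5},
  {"x": 0, "y": 0, "z": 0, "turn": 0, "jaw": 0.5},
])

```text
t: 3.78
tool_pos: [0.5241, -0.0254, 0.1759]
tool_rot: [-0.238, 2.106, -2.107]
contact_force: [-7.9, -0.3, 0.4]
opening: 0.0134
```

Emit:
play_rows([
  {"x": -0.1, "y": 0, "z": 0, "turn": -5, "jaw": 0.5},
  {"x": 0, "y": 0.03, "z": 0, "turn": -5, "jaw": 0.5},
  {"x": 0, "y": 0.03, "z": 0, "turn": -5, "jaw": 0.5},
  {"x": 0, "y": 0.03, "z": 0, "turn": -5, "jaw": 0.5},
  {"x": 0, "y": 0.03, "z": 0, "turn": -5, "jaw": 0.5},
  {"x": 0, "y": 0.03, "z": 0, "turn": -5, "jaw": 0.5},
], squeeze=60)

```text
t: 4.28
tool_pos: [0.524, -0.0248, 0.176]
tool_rot: [-0.317, -2.053, 2.058]
contact_force: [-4.4, -2.3, -3.2]
opening: 0.013
```

Emit:
play_rows([
  {"x": 0, "y": 0, "z": 0, "turn": -6, "jaw": 0.5},
  {"x": 0, "y": 0, "z": 0, "turn": -6, "jaw": 0.5},
  {"x": 0, "y": 0, "z": 0, "turn": -6, "jaw": 0.5},
  {"x": 0, "y": 0, "z": 0, "turn": -6, "jaw": 0.5},
  {"x": 0, "y": 0, "z": 0, "turn": -6, "jaw": 0.5},
  {"x": 0, "y": 0, "z": 0, "turn": -6, "jaw": 0.5},
  {"x": 0, "y": 0, "z": 0, "turn": 0, "jaw": 0.5},
])

```text
t: 4.87
tool_pos: [0.5243, -0.0243, 0.1759]
tool_rot: [-0.836, -1.662, 1.664]
contact_force: [-4.9, -0.8, -1.1]
opening: 0.0129
```

```bash
python3 - <<'E'
from h import *
from scipy.spatial.transform import Rotation as R
d=eyes.get_image("wrist");cv2.imwrite("pics/w3.png",d["img"][:,:,::-1])
o=ctrl.get_obs();print(o["tool_pos"],o["contact_force"],o["wrist_torque"],o["opening"],o["q"])
M=R.from_rotvec(o["tool_rot"]).as_matrix();print(np.degrees(np.arctan2(M[1,2],M[0,2])))
E
```

```text
[ 0.52428142 -0.02428358  0.17588581] [-6.42862109 -0.9933034   0.57040752] [-0.22371628  1.0091853   0.26415167] 0.01297413252684504 [-1.87454251e-01 -1.47984126e-01  1.90051371e+00 -1.28752505e-03
  1.38930302e+00  2.31186607e+00]
-143.18720348199128
```

View pics/w3.png

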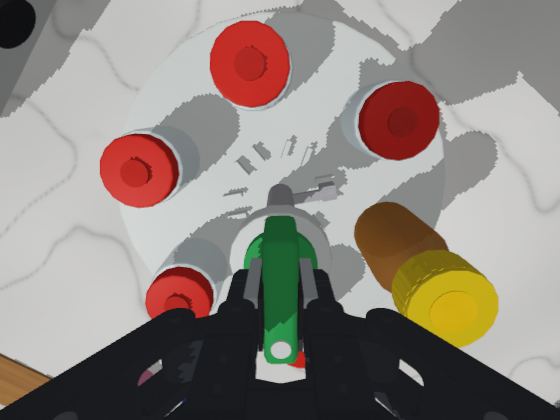

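Emit:
play_rows([
  {"x": 0, "y": 0, "z": 0, "turn": -4, "jaw": 0.5},
  {"x": 0, "y": 0, "z": 0, "turn": -4, "jaw": 0.5},
  {"x": 0, "y": 0, "z": 0, "turn": 0, "jaw": 0.5},
])

```text
t: 5.17
tool_pos: [0.525, -0.025, 0.1762]
tool_rot: [-0.929, -1.57, 1.574]
contact_force: [-3.9, -4.6, -0.9]
opening: 0.0129
```

```bash
python3 - <<'E'
from h import *
from scipy.spatial.transform import Rotation as R
o=ctrl.get_obs();print(o["t"],o["tool_pos"],o["contact_force"],o["wrist_torque"],o["opening"],o["q"],o["effort"])
M=R.from_rotvec(o["tool_rot"]).as_matrix();print(np.degrees(np.arctan2(M[1,2],M[0,2])))
E
```

```text
5.1667 [ 0.52499824 -0.02502261  0.17620404] [-3.90336224 -4.60566446 -0.8654373 ] [-0.7162955   0.61812473  1.73223436] 0.012870613964851643 [-0.18732631 -0.14778447  1.8997932  -0.00368626  1.38746071  2.4492619 ] [  0.44783612 -29.85701859 -37.6603353    1.54813305  -0.84239474
   2.15689413]
-151.02717237916016
```

Emit:
play_rows([
  {"x": 0, "y": 0, "z": 0, "turn": 1.5, "jaw": 0.5},
  {"x": 0, "y": 0, "z": 0, "turn": 0, "jaw": 3},
  {"x": 0, "y": 0, "z": 0, "turn": 0, "jaw": 6},
  {"x": 0, "y": 0, "z": 0, "turn": 0, "jaw": 6},
  {"x": 0, "y": 0, "z": 3, "turn": 0, "jaw": 7},
  {"x": 0, "y": 0, "z": 3.5, "turn": 0, "jaw": 7.5},
  {"x": -3, "y": -1, "z": 2.5, "turn": 0, "jaw": 7.5},
  {"x": -3, "y": -1, "z": 0, "turn": 0, "jaw": 7.5},
])

```text
t: 5.83
tool_pos: [0.4677, -0.0443, 0.2723]
tool_rot: [-0.924, -1.594, 1.587]
contact_force: [0.3, -0.6, 1.4]
opening: 0.0748
```

```bash
python3 - <<'E'
from h import *
from scipy.spatial.transform import Rotation as R
o=ctrl.get_obs();print(o["t"],o["tool_pos"],o["opening"])
d=eyes.get_image("wrist");cv2.imwrite("pics/w4.png",d["img"][:,:,::-1])
o=ctrl.get_obs();M=R.from_rotvec(o["tool_rot"]).as_matrix();print(o["tool_pos"],M.round(3),np.degrees(np.arctan2(M[1,2],M[0,2])))
print(proj(d,[.4307,-.0536,.155]))
E
```

```text
5.8333 [ 0.4676544  -0.04432584  0.27231614] 0.0748207841771668
[ 0.46240275 -0.04512205  0.2691244 ] [[-0.503  0.005 -0.864]
 [ 0.864 -0.003 -0.503]
 [-0.005 -1.    -0.003]] -149.8210889186002
[328.71801897 219.21856871]
```

View pics/w4.png

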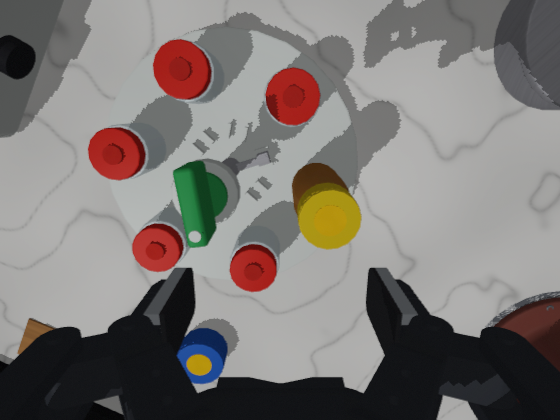

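```bash
python3 - <<'E'
from h import *
from scipy.spatial.transform import Rotation as R
d=eyes.get_image("wrist");o=ctrl.get_obs();M=R.from_rotvec(o["tool_rot"]).as_matrix();print(o["t"],o["tool_pos"],np.degrees(np.arctan2(M[1,2],M[0,2])))
im=d["img"];cv2.imwrite("pics/w5.png",cv2.resize(im[140:280,130:370,::-1],None,fx=3.3,fy=3.3,interpolation=cv2.INTER_CUBIC))
E
```

```text
5.9333 [ 0.46375089 -0.04446285  0.2673286 ] -149.8934233819307
```

View pics/w5.png

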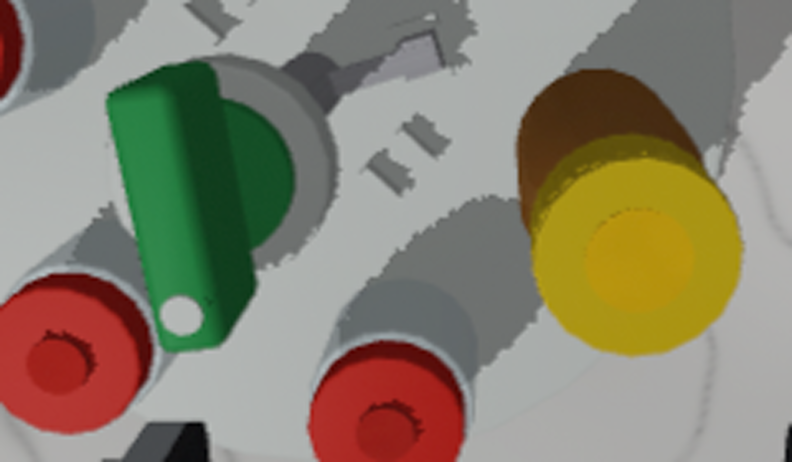

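```bash
python3 - <<'E'
from h import *
d=eyes.get_image("wrist")
f=lambda x,y:(130+x/3.3-.35,140+y/3.3-.35)
a=atz(d,f(134,96),.204);b=atz(d,f(190,350),.204)
print(a,b,(a+b)/2,np.linalg.norm(a-b),np.degrees(np.arctan2(*(b-a)[1::-1])))
a=atz(d,f(112,98),.204);b=atz(d,f(163,350),.204);print(np.degrees(np.arctan2(*(b-a)[1::-1])))
print("cap",atz(d,f(637,257),.155))
o=ctrl.get_obs();print(o["t"],o["tool_pos"])
E
```

```text
[ 0.54171591 -0.04338377  0.204     ] [ 0.51096256 -0.00313762  0.204     ] [ 0.52633923 -0.02326069  0.204     ] 0.05065097699526858 127.38457664028412
126.04351295021065
cap [ 0.43215828 -0.05327753  0.155     ]
5.9833 [ 0.46458424 -0.0440761   0.26621421]
```

```bash
python3 - <<'E'
from h import *
d=eyes.get_image("wrist");o=ctrl.get_obs();print(o["t"],o["tool_pos"])
im=d["img"].astype(int)
g=im[...,1]; m=((g>105)&(im[...,0]<80)&(im[...,2]<110)).astype(np.uint8); m[:, :150]=0;m[:,250:]=0
k,l,st,ce=cv2.connectedComponentsWithStats(m);i=1+np.argmax(st[1:,4]);print(st[i])
c,_=cv2.findContours((l==i).astype(np.uint8),cv2.RETR_EXTERNAL,cv2.CHAIN_APPROX_NONE)
P=np.array([atz(d,p[0],.204)[:2] for p in c[0]])
r=cv2.minAreaRect((P*1e4).astype(np.float32));print(r)
h=cv2.convexHull(c[0]);Q=np.array([atz(d,p[0],.204)[:2] for p in h]);print(Q.round(4).tolist())
w=(im.min(2)>150);w[:, :170]=0;w[:,200:]=0;w[:220]=0;w[250:]=0
ys,xs=np.nonzero(w);print(len(xs));dw=atz(d,(xs.mean(),ys.mean()),.204)[:2];print(dw,np.degrees(np.arctan2(*(dw-[.5256,-.0245])[::-1])))
E
```

```text
6.0333 [ 0.46493546 -0.04381482  0.26539236]
[ 165  169   34   80 1245]
((5256.716796875, -236.35781860351562), (112.3057632446289, 518.5136108398438), 37.395172119140625)
[[0.5371, -0.0461], [0.5355, -0.0456], [0.5339, -0.0437], [0.5056, -0.0066], [0.5092, -0.0037], [0.5133, -0.0004], [0.5142, -0.0007], [0.5165, -0.0026], [0.5237, -0.0118], [0.529, -0.0187], [0.5431, -0.0376], [0.5449, -0.0415]]
145
[ 0.51322545 -0.00721825] 125.60445108888018
```

```bash
python3 - <<'E'
from h import *
for n,c in(("scene",(279,222)),("top",(303,184))):
    d=eyes.get_image(n); x,y=c; s=30
    cv2.imwrite(f"pics/{n}_2.png",cv2.resize(d["img"][y-s:y+s,x-s:x+s,::-1],None,fx=8,fy=8,interpolation=cv2.INTER_CUBIC))
E
```

```text
(no output)
```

View pics/scene_2.png

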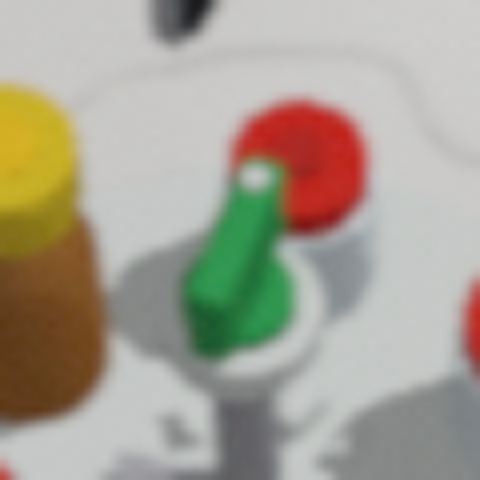

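View pics/top_2.png

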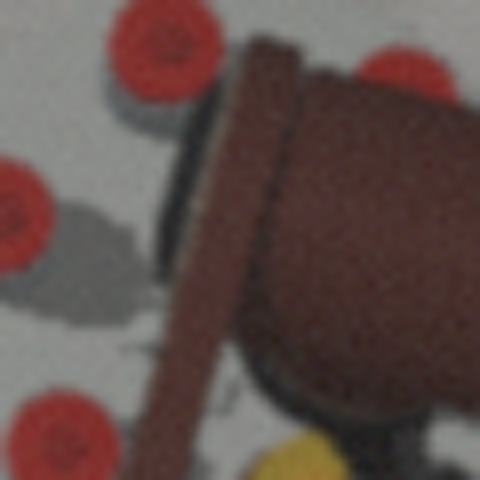

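```bash
python3 - <<'E'
from h import *
d=eyes.get_image("scene")
ctr=np.array([.528,-.0222])
for nm,p in(("now dot",(280.6,213.7)),("now tail",(249+205/8-.4,192+297/8-.4)),("old dot",(224+243/5-.4,177+193/5-.4)),("old tail",(224+313/5-.4,177+243/5-.4))):
    w=atz(d,p,.204)[:2];print(nm,w,np.linalg.norm(w-ctr),np.degrees(np.arctan2(*(w-ctr)[::-1])))
for a in(0,55,60,65,70):
    t=np.radians(192.7-a);print(a,proj(d,[ctr[0]+.02*np.cos(t),ctr[1]+.02*np.sin(t),.204]).round(1))
E
```

```text
now dot [ 0.51552053 -0.01020834] 0.017307139000778765 136.14199933426488
now tail [ 0.54271954 -0.04511873] 0.027238447809736777 -57.28942506939963
old dot [ 0.50809584 -0.02904381] 0.02104788362614106 -161.02506264187713
old tail [ 0.54999282 -0.01677517] 0.02265199233578532 13.856199499194561
0 [273.2 214.8]
55 [280.6 212.7]
60 [281.3 212.9]
65 [282. 213.]
70 [282.7 213.2]
```

Emit:
play_rows([
  {"x": 3, "y": 1, "z": 0, "turn": 3.5, "jaw": 6},
  {"x": 3.1, "y": 1, "z": 0, "turn": 3.5, "jaw": 5},
  {"x": 0, "y": 0, "z": -3.5, "turn": 0, "jaw": 5},
  {"x": 0, "y": 0, "z": -3.5, "turn": 0, "jaw": 5},
  {"x": 0, "y": 0, "z": -2, "turn": 0, "jaw": 4},
  {"x": 0, "y": 0, "z": 0, "turn": 0, "jaw": 3},
  {"x": 0, "y": 0, "z": 0, "turn": 0, "jaw": 3},
])

```text
t: 6.77
tool_pos: [0.5249, -0.023, 0.1721]
tool_rot: [-0.823, -1.667, 1.669]
contact_force: [-0.5, -0.2, 0.7]
opening: 0.0298
```

```bash
python3 - <<'E'
from h import *
from scipy.spatial.transform import Rotation as R
d=eyes.get_image("wrist");cv2.imwrite("pics/w6.png",d["img"][:,:,::-1])
o=ctrl.get_obs();M=R.from_rotvec(o["tool_rot"]).as_matrix();print(o["t"],o["tool_pos"],np.degrees(np.arctan2(M[1,2],M[0,2])),o["contact_force"],o["opening"])
E
```

```text
6.8167 [ 0.52588157 -0.02352328  0.17430963] -142.7945578483767 [-0.10799935 -0.64365584  0.44983233] 0.03017840196983925
```

View pics/w6.png

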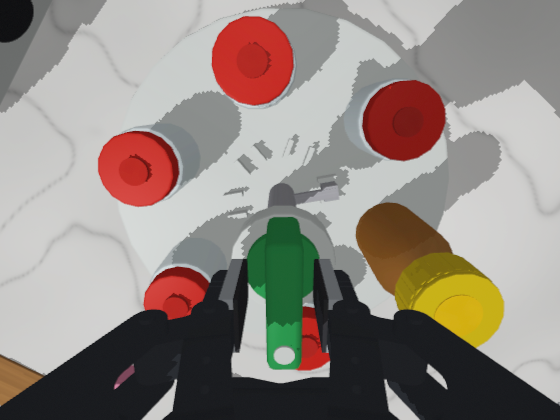

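Emit:
play_rows([
  {"x": 0, "y": 0, "z": 0, "turn": 0, "jaw": 1.5},
  {"x": 0, "y": 0, "z": 0, "turn": 0, "jaw": 0.5},
  {"x": 0, "y": 0, "z": 0, "turn": 0, "jaw": 0.5},
  {"x": 0, "y": 0, "z": 0, "turn": -2, "jaw": 0.5},
  {"x": 0, "y": 0, "z": 0, "turn": -2, "jaw": 0.5},
  {"x": 0, "y": 0, "z": 0, "turn": 0, "jaw": 0.5},
], squeeze=100)

```text
t: 7.32
tool_pos: [0.5252, -0.0251, 0.1767]
tool_rot: [-0.876, -1.621, 1.628]
contact_force: [-5.8, -4.2, 2.8]
opening: 0.0121
```

```bash
cat >> h.py <<'E'
def st():
    from scipy.spatial.transform import Rotation as R
    o=ctrl.get_obs();M=R.from_rotvec(o["tool_rot"]).as_matrix()
    print(o["t"],o["tool_pos"].round(4),"yaw",np.degrees(np.arctan2(M[1,2],M[0,2])).round(2),"F",o["contact_force"].round(1),"T",o["wrist_torque"].round(2),o["opening"].round(4))
E
python3 -c "from h import *;st()"
```

```text
Traceback (most recent call last):
  File "h.py", line 15, in st
    print(o["t"],o["tool_pos"].round(4),"yaw",np.degrees(np.arctan2(M[1,2],M[0,2])).round(2),"F",o["contact_force"].round(1),"T",o["wrist_torque"].round(2),o["opening"].round(4))
                                                                                                                                                            ^^^^^^^^^^^^^^^^^^
AttributeError: 'float' object has no attribute 'round'
```

Emit:
play_rows([
  {"x": 0, "y": 0, "z": 0, "turn": -2, "jaw": 0.5},
  {"x": 0, "y": 0, "z": 0, "turn": -2, "jaw": 0.5},
  {"x": 0, "y": 0, "z": 0, "turn": 0, "jaw": 0.5},
])

```text
t: 7.57
tool_pos: [0.5252, -0.0252, 0.1768]
tool_rot: [-0.921, -1.575, 1.584]
contact_force: [-6.3, -4.2, 2.6]
opening: 0.0125
```

```bash
python3 -c "from h import *;st();d=eyes.get_image('wrist');cv2.imwrite('pics/w7.png',d['img'][:,:,::-1])"
```

```text
Traceback (most recent call last):
  File "h.py", line 15, in st
    print(o["t"],o["tool_pos"].round(4),"yaw",np.degrees(np.arctan2(M[1,2],M[0,2])).round(2),"F",o["contact_force"].round(1),"T",o["wrist_torque"].round(2),o["opening"].round(4))
                                                                                                                                                            ^^^^^^^^^^^^^^^^^^
AttributeError: 'float' object has no attribute 'round'
```

```bash
sed -i 's/o\["opening"\].round(4)/round(float(o["opening"]),4)/' h.py; python3 -c "
from h import *
st();d=eyes.get_image('wrist');cv2.imwrite('pics/w7.png',d['img'][:,:,::-1])"
```

```text
7.5667 [ 0.5252 -0.0252  0.1768] yaw -150.39 F [-6.3 -4.2  2.6] T [-0.68  0.98  2.97] 0.0125
```

View pics/w7.png

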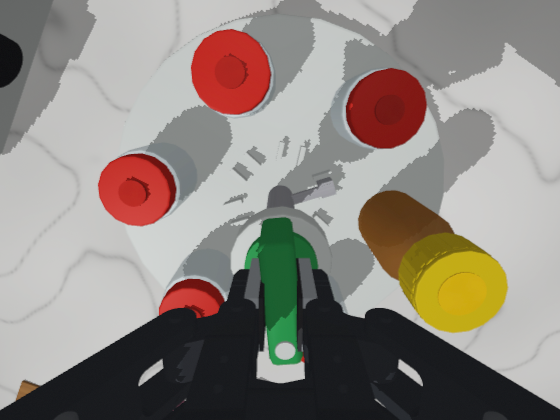

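```bash
python3 -c "
import cv2
a=cv2.imread('pics/w1.png')[120:220,220:350];b=cv2.imread('pics/w7.png')[120:240,210:360]
cv2.imwrite('pics/b7.png',cv2.resize(b,None,fx=5,fy=5,interpolation=cv2.INTER_CUBIC));cv2.imwrite('pics/b1.png',cv2.resize(a,None,fx=5,fy=5,interpolation=cv2.INTER_CUBIC))"
```

```text
(no output)
```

View pics/b7.png

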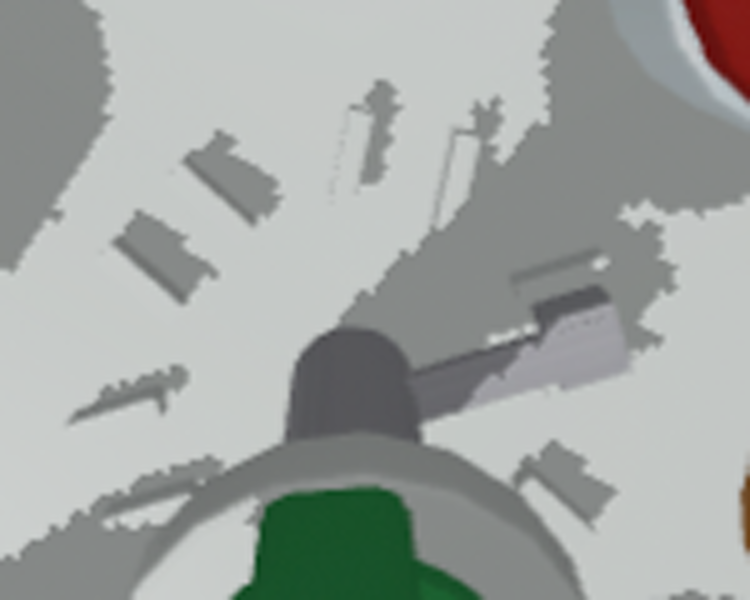

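View pics/b1.png

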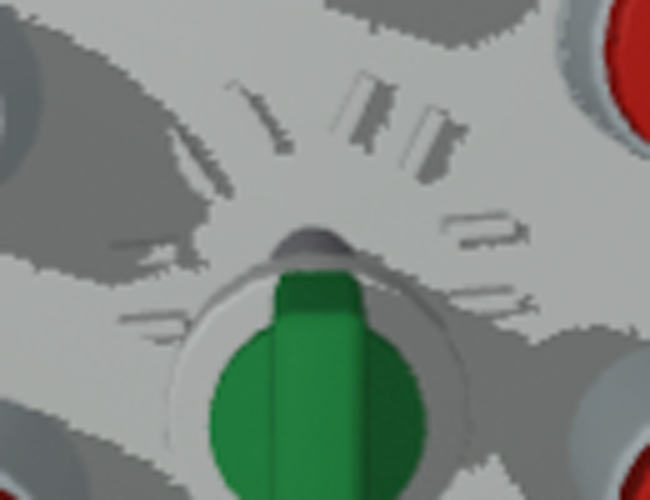

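Emit:
play_rows([
  {"x": 0, "y": 0, "z": 0, "turn": 1.5, "jaw": 0.5},
  {"x": 0, "y": 0, "z": 0, "turn": 1, "jaw": 0.5},
  {"x": 0, "y": 0, "z": 0, "turn": 0, "jaw": 0.5},
])

```text
t: 7.87
tool_pos: [0.5252, -0.0251, 0.1768]
tool_rot: [-0.892, -1.605, 1.613]
contact_force: [-6.0, -4.8, 2.7]
opening: 0.0122
```

```bash
python3 -c "
from h import *
st();d=eyes.get_image('wrist');cv2.imwrite('pics/w8.png',d['img'][:,:,::-1])"
```

```text
7.8667 [ 0.5252 -0.0251  0.1768] yaw -147.91 F [-6.  -4.8  2.7] T [-0.68  0.94  2.22] 0.0122
```

View pics/w8.png

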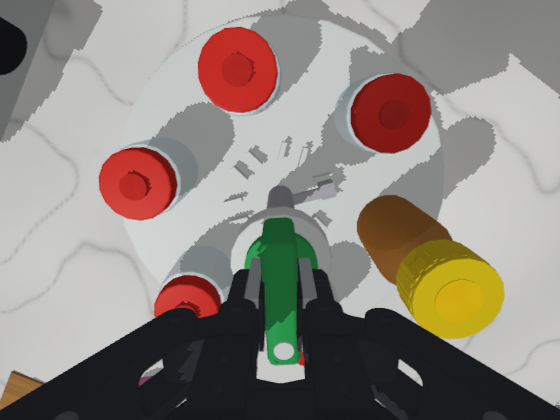

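Emit:
play_rows([
  {"x": 0, "y": 0, "z": 0, "turn": 1.5, "jaw": 0.5},
  {"x": 0, "y": 0, "z": 0, "turn": 1, "jaw": 0.5},
  {"x": 0, "y": 0, "z": 0, "turn": 0, "jaw": 0.5},
])

```text
t: 8.17
tool_pos: [0.5252, -0.0251, 0.1768]
tool_rot: [-0.864, -1.633, 1.641]
contact_force: [-5.9, -4.1, 3.8]
opening: 0.0125
```

```bash
python3 -c "
from h import *
st()"
```

```text
8.1667 [ 0.5252 -0.0251  0.1768] yaw -145.56 F [-5.9 -4.1  3.8] T [-0.64  0.95  1.46] 0.0125
```

Emit:
play_rows([
  {"x": 0, "y": 0, "z": 0, "turn": 1.5, "jaw": 0.5},
  {"x": 0, "y": 0, "z": 0, "turn": 1, "jaw": 0.5},
  {"x": 0, "y": 0, "z": 0, "turn": 0, "jaw": 2},
  {"x": 0, "y": 0, "z": 0, "turn": 0, "jaw": 4},
  {"x": 0, "y": 0, "z": 0, "turn": 0, "jaw": 6},
  {"x": 0, "y": 0, "z": 3, "turn": 0, "jaw": 7},
  {"x": -1, "y": 0, "z": 3.5, "turn": 0, "jaw": 7},
  {"x": -3, "y": -1, "z": 3, "turn": 0, "jaw": 7},
])

```text
t: 8.83
tool_pos: [0.4883, -0.0326, 0.2705]
tool_rot: [-0.836, -1.666, 1.664]
contact_force: [1.0, -0.9, 1.2]
opening: 0.07
```

Emit:
play_rows([
  {"x": -2, "y": -2, "z": 0, "turn": 0, "jaw": 7},
  {"x": 0, "y": 0, "z": 0, "turn": 0, "jaw": 7},
  {"x": 0, "y": 0, "z": 0, "turn": 0, "jaw": 7},
  {"x": 0, "y": 0, "z": 0, "turn": 0, "jaw": 7},
])

```text
t: 9.17
tool_pos: [0.4671, -0.0531, 0.2681]
tool_rot: [-0.836, -1.663, 1.662]
contact_force: [0.0, -0.4, -0.1]
opening: 0.0701
```

```bash
python3 - <<'E'
from h import *
st()
d=eyes.get_image("wrist");im=d["img"];cv2.imwrite("pics/w9.png",im[:,:,::-1])
np.savez("w9.npz",**d)
d=eyes.get_image("scene");np.savez("s9.npz",**d)
cv2.imwrite("pics/s9.png",cv2.resize(d["img"][200:290,230:330,::-1],None,fx=6,fy=6,interpolation=cv2.INTER_CUBIC))
E
```

```text
9.1667 [ 0.4671 -0.0531  0.2681] yaw -143.35 F [ 0.  -0.4 -0.1] T [0.   0.01 0.02] 0.0701
```

View pics/w9.png

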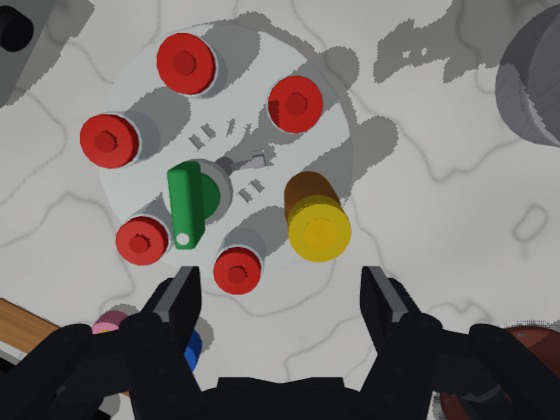

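View pics/s9.png

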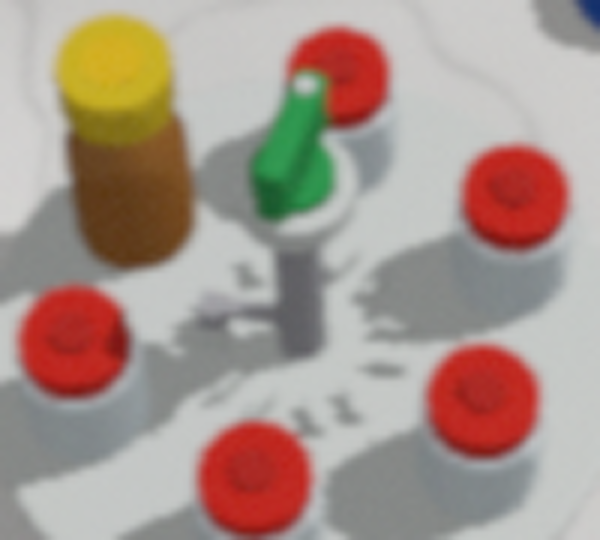

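```bash
python3 - <<'E'
from h import *
d=dict(np.load("w9.npz"));im=d["img"]
# rectified top-down map at plane z, centred on post
def rect(z,s=0.00016,n=600):
    i=np.arange(n);X=.5258+(n/2-i)*s; Y=-.0242+(n/2-i)*s
    m=np.zeros((n,n,2),np.float32)
    for r in range(n):
        for c in range(n): pass
    gx,gy=np.meshgrid(X,Y,indexing='ij')
    T=d["cam_to_world"];P=np.stack([gx,gy,np.full_like(gx,z)],-1)-T[:3,3];c=P@T[:3,:3]
    u=np.stack([c[...,0],-c[...,1],-c[...,2]],-1)@d["camera_matrix"].T;u=(u[...,:2]/u[...,2:]).astype(np.float32)
    return cv2.remap(im,u[...,0],u[...,1],cv2.INTER_CUBIC)
cv2.imwrite("pics/r9.png",rect(.03)[:,:,::-1])
a=cv2.imread("pics/scene0.png")[235:275,250:300];s=dict(np.load("s9.npz"))["img"][235:275,250:300,::-1]
cv2.imwrite("pics/cmp.png",np.vstack([cv2.resize(x,None,fx=7,fy=7,interpolation=cv2.INTER_CUBIC) for x in(a,s)]))
E
```

```text
(no output)
```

View pics/r9.png

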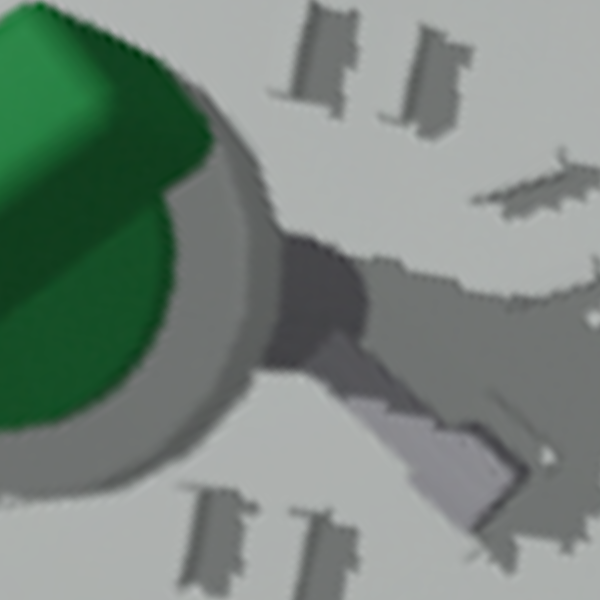

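View pics/cmp.png

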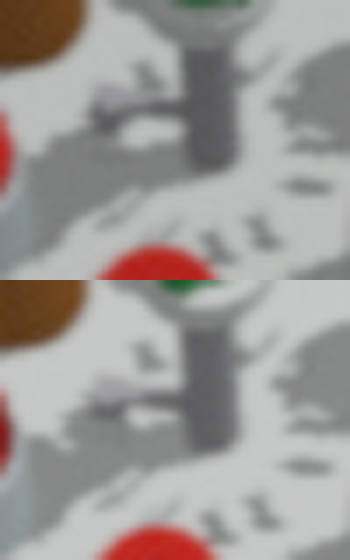

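```bash
python3 - <<'E'
from h import *
d=dict(np.load("w9.npz"))
im=d["img"].astype(int);g=im[...,1]
m=((g>105)&(im[...,0]<80)&(im[...,2]<110)).astype(np.uint8); m[:, :150]=0;m[:,250:]=0
k,l,s,ce=cv2.connectedComponentsWithStats(m);i=1+np.argmax(s[1:,4]);print(s[i])
c,_=cv2.findContours((l==i).astype(np.uint8),cv2.RETR_EXTERNAL,cv2.CHAIN_APPROX_NONE)
P=np.array([atz(d,p[0],.204)[:2] for p in c[0]]);print(cv2.minAreaRect((P*1e4).astype(np.float32)))
h=cv2.convexHull(c[0]);Q=np.array([atz(d,p[0],.204)[:2] for p in h]);print(Q.round(4).tolist())
# template IoU fit: bar top rectangle over angle
# cap top + direction
hsv=cv2.cvtColor(d["img"],cv2.COLOR_RGB2HSV)
m=((im[...,0]>140)&(im[...,2]<60)&(im[...,1]>120)).astype(np.uint8)
k,l,s,ce=cv2.connectedComponentsWithStats(m)
for j in range(1,k):
    if s[j,4]>500:
        c,_=cv2.findContours((l==j).astype(np.uint8),cv2.RETR_EXTERNAL,cv2.CHAIN_APPROX_NONE)
        P=np.array([atz(d,p[0],.155)[:2] for p in c[0]]);print("cap",s[j],cv2.minEnclosingCircle((P*1e4).astype(np.float32)),cv2.fitEllipse((P*1e4).astype(np.float32)))
# tool->cam
from scipy.spatial.transform import Rotation as R
o=ctrl.get_obs();A=np.eye(4);A[:3,:3]=R.from_rotvec(o["tool_rot"]).as_matrix();A[:3,3]=o["tool_pos"]
X=np.linalg.inv(A)@d["cam_to_world"]
B=np.eye(4);B[:3,:3]=R.from_rotvec([-.236,2.103,-2.101]).as_matrix();B[:3,3]=[.5265,-.0225,.2965]
w=dict(img=cv2.imread("pics/w1.png")[:,:,::-1],camera_matrix=d["camera_matrix"],cam_to_world=B@X)
im=w["img"].astype(int);g=im[...,1]
for th in(90,105,115):
    m=((g>th)&(im[...,0]<80)&(im[...,2]<110)).astype(np.uint8); m[:, :150]=0;m[:,400:]=0
    k,l,s,ce=cv2.connectedComponentsWithStats(m);i=1+np.argmax(s[1:,4]);print(th,s[i])
    c,_=cv2.findContours((l==i).astype(np.uint8),cv2.RETR_EXTERNAL,cv2.CHAIN_APPROX_NONE)
    P=np.array([atz(w,p[0],.204)[:2] for p in c[0]]);print(cv2.minAreaRect((P*1e4).astype(np.float32)))
E
```

```text
[ 167  171   26   78 1232]
((5256.373046875, -235.90672302246094), (112.43290710449219, 507.7570495605469), 37.39320755004883)
[[0.5379, -0.0461], [0.5365, -0.0463], [0.5354, -0.0456], [0.5274, -0.0351], [0.5058, -0.0068], [0.5136, -0.001], [0.5145, -0.0012], [0.5158, -0.002], [0.5177, -0.004], [0.5439, -0.0385], [0.5449, -0.0401], [0.5447, -0.041]]
cap [ 288  204   63   58 2811] ((4305.90673828125, -534.4669189453125), 251.0726318359375) ((4301.64794921875, -534.35888671875), (481.3499755859375, 486.1685791015625), 120.73069763183594)
90 [ 262  179   30   73 1435]
((5246.80810546875, -190.82904052734375), (545.8228149414062, 208.33399963378906), 13.380186080932617)
105 [ 262  183   29   68 1314]
((5236.27294921875, -189.2041015625), (508.46337890625, 201.31785583496094), 12.926278114318848)
115 [ 262  183   28   68 1179]
((5235.34130859375, -186.0625), (508.62115478515625, 193.9718017578125), 13.283530235290527)
```

Emit:
play_rows([
  {"x": -2, "y": 0, "z": 0, "turn": 0, "jaw": 7},
  {"x": -1.6, "y": 0, "z": -2.5, "turn": 0, "jaw": 7},
  {"x": 0, "y": 0, "z": -3, "turn": 0, "jaw": 7},
  {"x": 0, "y": 0, "z": -3, "turn": 0, "jaw": 7},
  {"x": 0, "y": 0, "z": 0, "turn": 0, "jaw": 7},
  {"x": 0, "y": 0, "z": 0, "turn": 0, "jaw": 7},
])

```text
t: 9.77
tool_pos: [0.4298, -0.0525, 0.181]
tool_rot: [-0.829, -1.661, 1.663]
contact_force: [0.2, 0.5, 0.5]
opening: 0.0703
```

```bash
python3 - <<'E'
from h import *
d=eyes.get_image("wrist");im=d["img"];cv2.imwrite("pics/w10.png",im[:,:,::-1]);st()
E
```

```text
9.8167 [ 0.4312 -0.053   0.1833] yaw -143.29 F [ 0.3  0.  -0.1] T [-0.05 -0.05  0.  ] 0.0704
```

View pics/w10.png

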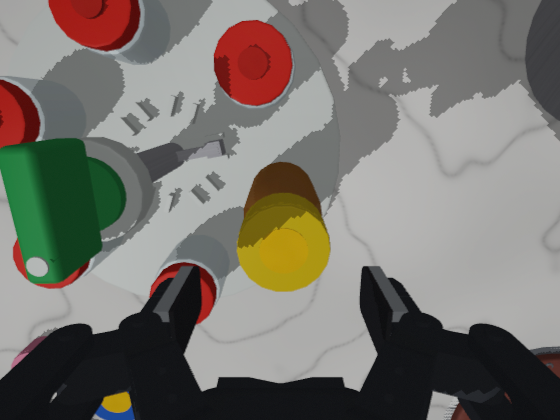

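Emit:
play_rows([
  {"x": 0, "y": 0, "z": -3, "turn": 0, "jaw": 7},
  {"x": 0, "y": 0, "z": -2, "turn": 0, "jaw": 7},
  {"x": 0, "y": 0, "z": -1.1, "turn": 0, "jaw": 7},
  {"x": 0, "y": 0, "z": 0, "turn": 0, "jaw": 7},
  {"x": 0, "y": 0, "z": 0, "turn": 0, "jaw": 7},
])

```text
t: 10.23
tool_pos: [0.4318, -0.0534, 0.1233]
tool_rot: [-0.836, -1.664, 1.663]
contact_force: [-0.8, 0.4, 0.8]
opening: 0.0702
```

Emit:
play_rows([
  {"x": 0, "y": 0, "z": 0, "turn": 0, "jaw": 6},
  {"x": 0, "y": 0, "z": 0, "turn": 0, "jaw": 5.3},
  {"x": 0, "y": 0, "z": 0, "turn": 0, "jaw": 4.5},
  {"x": 0, "y": 0, "z": 0, "turn": 0, "jaw": 4},
  {"x": 0, "y": 0, "z": 0, "turn": 0, "jaw": 4},
], squeeze=60)

```text
t: 10.65
tool_pos: [0.4314, -0.0539, 0.1238]
tool_rot: [-0.837, -1.663, 1.664]
contact_force: [-4.0, -0.8, 6.1]
opening: 0.0488
```

```bash
python3 - <<'E'
from h import *
d=eyes.get_image("wrist");im=d["img"];cv2.imwrite("pics/w11.png",im[:,:,::-1]);st()
E
```

```text
10.7 [ 0.4314 -0.0539  0.1238] yaw -143.33 F [-4.7 -1.1  6.3] T [-0.29  0.77  0.03] 0.049
```

View pics/w11.png

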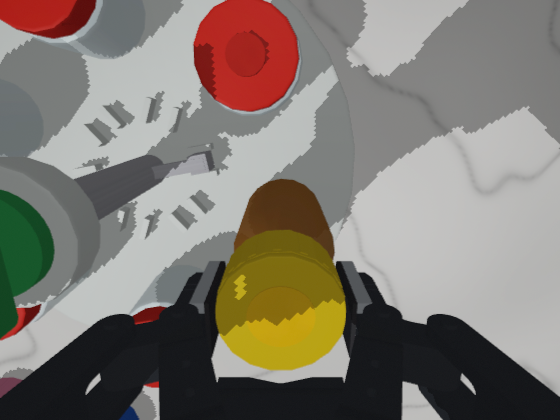

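Emit:
play_rows([
  {"x": -0.1, "y": 0, "z": -0.3, "turn": 0, "jaw": 4},
  {"x": 0, "y": 0, "z": -0.3, "turn": 0, "jaw": 4},
  {"x": 0, "y": 0, "z": 0, "turn": 0, "jaw": 4},
  {"x": 0, "y": 0, "z": 0, "turn": 0, "jaw": 4},
], squeeze=80)

```text
t: 11.03
tool_pos: [0.4315, -0.0539, 0.1185]
tool_rot: [-0.84, -1.665, 1.664]
contact_force: [-2.0, -1.0, 7.1]
opening: 0.0488
```

```bash
python3 - <<'E'
from h import *
d=eyes.get_image("wrist");im=d["img"];cv2.imwrite("pics/w12.png",im[:,:,::-1]);st()
E
```

```text
11.0833 [ 0.4315 -0.0539  0.1185] yaw -143.33 F [-3.1 -1.2  6.8] T [-0.23  0.35  0.01] 0.0489
```

View pics/w12.png

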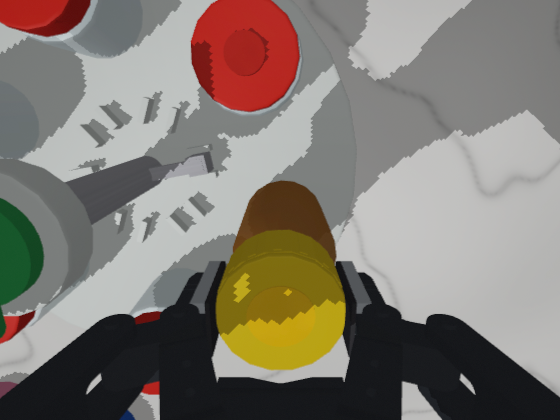

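Emit:
play_rows([
  {"x": -0.05, "y": 0, "z": -0.15, "turn": 0, "jaw": 4},
  {"x": 0, "y": 0, "z": -0.15, "turn": 0, "jaw": 4},
  {"x": 0, "y": 0, "z": 0, "turn": 0, "jaw": 4},
  {"x": 0, "y": 0, "z": 0, "turn": 0, "jaw": 4},
])

```text
t: 11.42
tool_pos: [0.4317, -0.0545, 0.1176]
tool_rot: [-0.841, -1.664, 1.665]
contact_force: [-6.4, -1.4, 16.1]
opening: 0.0483
```

```bash
python3 - <<'E'
from h import *
st()
E
```

```text
11.4167 [ 0.4317 -0.0545  0.1176] yaw -143.31 F [-6.4 -1.4 16.1] T [-0.25  1.05  0.05] 0.0483
```

Emit:
play_rows([
  {"x": -0.1, "y": 0, "z": 0.1, "turn": 3, "jaw": 4},
  {"x": 0, "y": 0, "z": 0, "turn": 5, "jaw": 4},
  {"x": 0, "y": 0, "z": 0, "turn": 5, "jaw": 4},
  {"x": 0, "y": 0, "z": 0, "turn": 5, "jaw": 4},
  {"x": 0, "y": 0, "z": 0, "turn": 5, "jaw": 4},
  {"x": 0, "y": 0, "z": 0, "turn": 5, "jaw": 4},
  {"x": 0, "y": 0, "z": 0, "turn": 0, "jaw": 4},
])

```text
t: 12.0
tool_pos: [0.4313, -0.054, 0.1178]
tool_rot: [-0.45, -1.981, 1.981]
contact_force: [-0.8, 0.2, 10.9]
opening: 0.0488
```

```bash
python3 - <<'E'
from h import *
d=eyes.get_image("wrist");im=d["img"];cv2.imwrite("pics/w13.png",im[:,:,::-1]);st()
E
```

```text
12.05 [ 0.4313 -0.054   0.1178] yaw -115.3 F [-0.6 -0.3  9.9] T [-0.03  0.17 -0.01] 0.0491
```

View pics/w13.png

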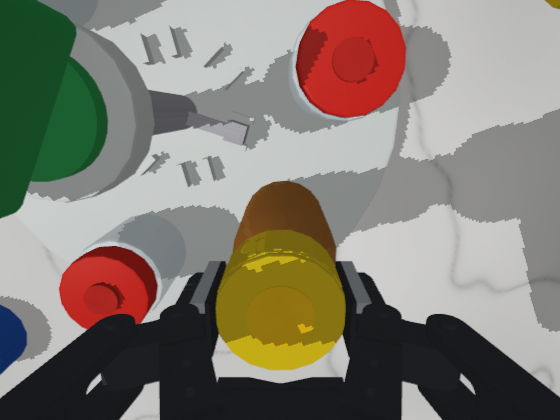

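Emit:
play_rows([
  {"x": 0, "y": 0, "z": 0, "turn": 5, "jaw": 4},
  {"x": 0, "y": 0, "z": 0, "turn": 5, "jaw": 4},
  {"x": 0, "y": 0, "z": 0, "turn": 5, "jaw": 4},
  {"x": 0, "y": 0, "z": 0, "turn": 5, "jaw": 4},
  {"x": 0, "y": 0, "z": 0, "turn": 5, "jaw": 4},
  {"x": 0, "y": 0, "z": 0, "turn": 5, "jaw": 4},
  {"x": 0, "y": 0, "z": 0, "turn": 2, "jaw": 4},
  {"x": 0, "y": 0, "z": 0, "turn": 0, "jaw": 4},
])

```text
t: 12.72
tool_pos: [0.4312, -0.054, 0.1178]
tool_rot: [-0.119, 2.155, -2.16]
contact_force: [-0.4, -0.4, 10.0]
opening: 0.0486
```

```bash
python3 - <<'E'
from h import *
d=eyes.get_image("wrist");im=d["img"];cv2.imwrite("pics/w14.png",im[:,:,::-1]);st()
E
```

```text
12.7667 [ 0.4313 -0.054   0.1178] yaw -83.32 F [-0.8 -0.6 10. ] T [-0.13  0.15  0.01] 0.0486
```

View pics/w14.png

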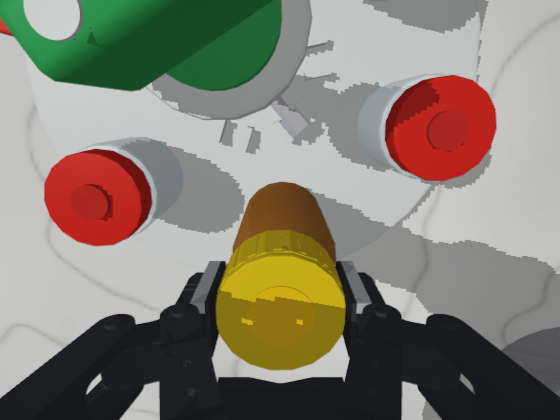

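Emit:
play_rows([
  {"x": 0, "y": 0, "z": 0.5, "turn": 0, "jaw": 4},
  {"x": 0, "y": 0, "z": 0.5, "turn": 0, "jaw": 4},
  {"x": 0, "y": 0, "z": 0, "turn": 0, "jaw": 4},
])

```text
t: 13.02
tool_pos: [0.43, -0.0536, 0.1261]
tool_rot: [-0.121, 2.158, -2.161]
contact_force: [0.6, -0.1, 0.9]
opening: 0.0491
```

```bash
python3 - <<'E'
from h import *
d=eyes.get_image("wrist");im=d["img"];cv2.imwrite("pics/w15.png",im[:,:,::-1]);st()
E
```

```text
13.0667 [ 0.4292 -0.0534  0.125 ] yaw -83.33 F [ 0.2  0.5 -0.1] T [-0.06 -0.04 -0.01] 0.0488
```

View pics/w15.png

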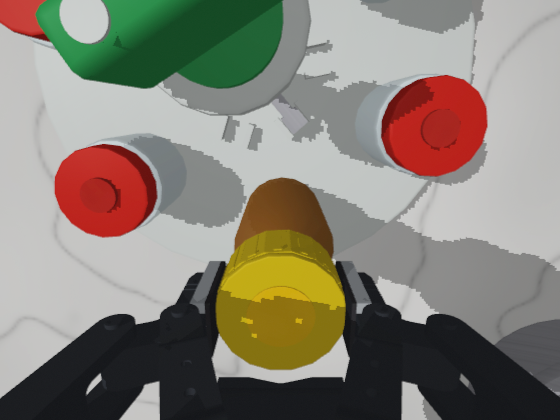

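Emit:
play_rows([
  {"x": 0, "y": 0, "z": 1, "turn": 0, "jaw": 4},
  {"x": 0.2, "y": 0, "z": 2, "turn": 0, "jaw": 4},
  {"x": 0, "y": -0.05, "z": 2.5, "turn": 0, "jaw": 4},
  {"x": 0, "y": 0, "z": 2, "turn": 0, "jaw": 4},
  {"x": 0, "y": 0, "z": 0, "turn": 0, "jaw": 4},
  {"x": 0, "y": 0, "z": 0, "turn": 0, "jaw": 4},
  {"x": 0, "y": 0, "z": 0, "turn": 0, "jaw": 4},
  {"x": 0, "y": 0, "z": 0, "turn": 0, "jaw": 4},
])

```text
t: 13.73
tool_pos: [0.4293, -0.0534, 0.1971]
tool_rot: [-0.13, 2.164, -2.162]
contact_force: [0.6, -0.0, -0.2]
opening: 0.0487
```

```bash
python3 - <<'E'
from h import *
d=eyes.get_image("wrist");im=d["img"];cv2.imwrite("pics/w16.png",im[:,:,::-1]);st()
d=eyes.get_image("scene");cv2.imwrite("pics/s16.png",cv2.resize(d["img"][160:300,190:350,::-1],None,fx=4,fy=4,interpolation=cv2.INTER_CUBIC));cv2.imwrite("pics/s16f.png",d["img"][:,:,::-1])
E
```

```text
13.7833 [ 0.4294 -0.0534  0.1971] yaw -83.33 F [-0.1  0.5 -0.6] T [0.02 0.01 0.01] 0.0485
```

View pics/w16.png

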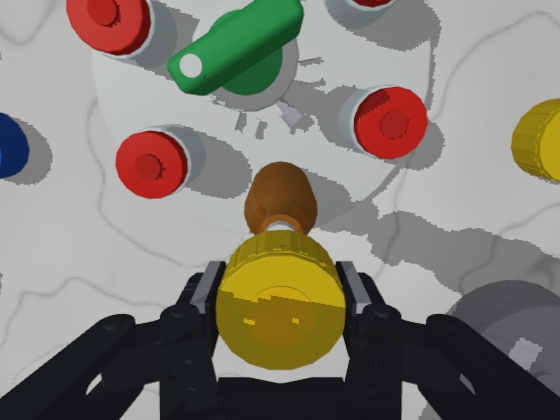

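View pics/s16.png

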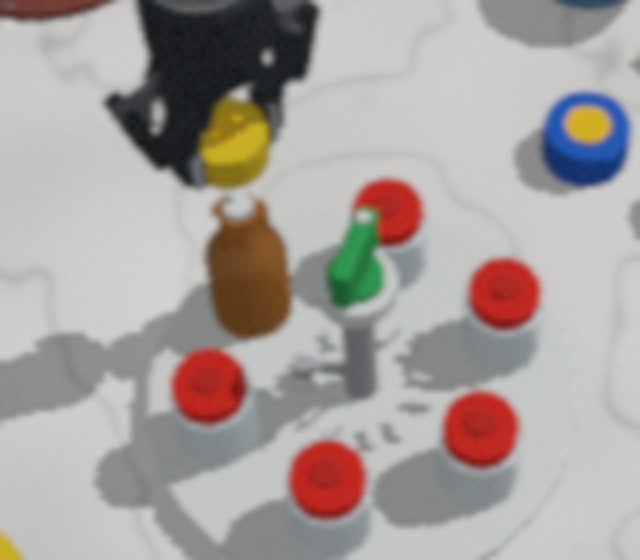

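Emit:
play_rows([
  {"x": 0.2, "y": -0.06, "z": 0.3, "turn": 0, "jaw": 4},
  {"x": 0, "y": 0, "z": 0, "turn": 0, "jaw": 4},
  {"x": 0, "y": 0, "z": 0, "turn": 0, "jaw": 4},
  {"x": 0, "y": 0, "z": 0, "turn": 0, "jaw": 4},
  {"x": 0, "y": 0, "z": 0, "turn": 0, "jaw": 4},
])

```text
t: 14.25
tool_pos: [0.4324, -0.0544, 0.2019]
tool_rot: [-0.126, 2.162, -2.161]
contact_force: [0.5, -0.1, 0.3]
opening: 0.0484
```

```bash
python3 - <<'E'
from h import *
from scipy.spatial.transform import Rotation as R
d=eyes.get_image("wrist");im=d["img"];cv2.imwrite("pics/w17.png",im[:,:,::-1]);st()
print(R.from_rotvec(ctrl.get_obs()["tool_rot"]).as_matrix()[:,1].round(4))
s=eyes.get_image("scene");cv2.imwrite("pics/s17.png",cv2.resize(s["img"][175:255,220:300,::-1],None,fx=7,fy=7,interpolation=cv2.INTER_CUBIC))
for n,dd in(("wrist",d),("scene",s)):
    for q,z in(("jar_mouth",.144),("cap_center",.2175),("handle_grip",.19)):
        for r in pinpoint(n,q)[:4]: print(n,q,round(r["score"],2),np.round(r["point"],1),atz(dd,r["point"],z).round(4))
    print(proj(dd,[.4307,-.0536,.144]),proj(dd,[.4307,-.0536,.231]))
E
```

```text
14.3 [ 0.4324 -0.0543  0.2019] yaw -83.33 F [ 0.2  0.4 -0.7] T [-0.02  0.01  0.02] 0.0485
[-1.e-04  1.e-04 -1.e+00]
wrist jar_mouth 0.82 [276.5 236.8] [ 0.4296 -0.0511  0.144 ]
wrist cap_center 0.62 [281.1 296.3] [ 0.4314 -0.0536  0.2175]
wrist cap_center 0.62 [559.  146.5] [ 0.505  -0.1475  0.2175]
wrist handle_grip 0.65 [236.7  52.7] [ 0.5261 -0.024   0.19  ]
[280.7341262  235.55068571] [280.81511907 316.43633249]
scene jar_mouth 0.96 [248.6 213.2] [ 0.4339 -0.0566  0.144 ]
scene cap_center 0.82 [246.3 196. ] [ 0.4344 -0.0557  0.2175]
scene cap_center 0.69 [336.7 197. ] [0.5573 0.1228 0.2175]
scene cap_center 0.66 [183.3 305.8] [ 0.6044 -0.3022  0.2175]
scene cap_center 0.5 [364.7 210.8] [0.6257 0.1532 0.2175]
scene handle_grip 0.67 [278.5 223.6] [ 0.5284 -0.0249  0.19  ]
scene handle_grip 0.61 [385.  203.3] [0.6231 0.2233 0.19  ]
scene handle_grip 0.55 [248.  213.7] [ 0.4637 -0.0708  0.19  ]
[249.00194344 211.79808921] [245.74314085 191.19330492]
```

View pics/s17.png

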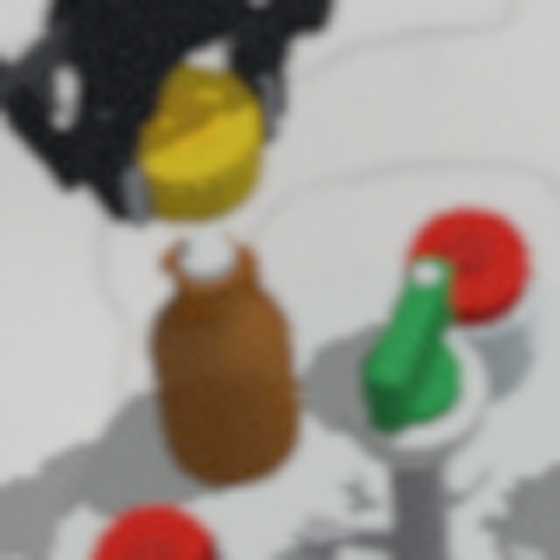

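View pics/w17.png

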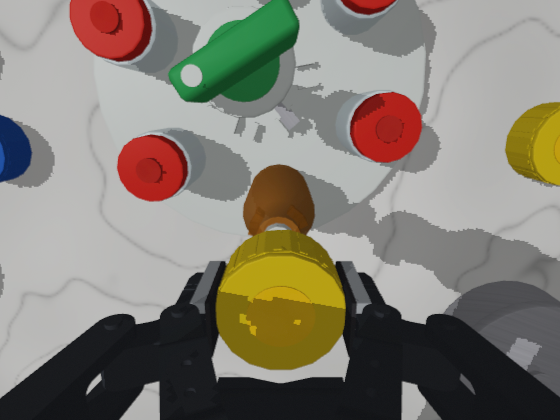

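Emit:
play_rows([
  {"x": -0.1, "y": 0.03, "z": -0.1, "turn": 0, "jaw": 4},
  {"x": 0, "y": 0, "z": 0, "turn": 0, "jaw": 4},
  {"x": 0, "y": 0, "z": 0, "turn": 0, "jaw": 4},
  {"x": 0, "y": 0, "z": 0, "turn": 0, "jaw": 4},
  {"x": 0, "y": 0, "z": 0, "turn": 0, "jaw": 4},
])

```text
t: 15.07
tool_pos: [0.4314, -0.054, 0.201]
tool_rot: [-0.126, 2.161, -2.161]
contact_force: [-0.0, -0.5, -0.9]
opening: 0.0486
```

```bash
python3 - <<'E'
from h import *
from station import finish_job
st()
d=eyes.get_image("top");cv2.imwrite("pics/t18.png",d["img"][:,:,::-1])
d=eyes.get_image("wrist");np.savez("w18.npz",**d)
im=d["img"].astype(int);g=im[...,1]
m=((g>105)&(im[...,0]<80)&(im[...,2]<110)).astype(np.uint8);m[120:]=0
k,l,s,ce=cv2.connectedComponentsWithStats(m);i=1+np.argmax(s[1:,4])
c,_=cv2.findContours((l==i).astype(np.uint8),cv2.RETR_EXTERNAL,cv2.CHAIN_APPROX_NONE)
P=np.array([atz(d,p[0],.204)[:2] for p in c[0]]);print(s[i],cv2.minAreaRect((P*1e4).astype(np.float32)))
E
```

```text
15.0667 [ 0.4314 -0.054   0.201 ] yaw -83.33 F [-0.  -0.5 -0.9] T [0.01 0.05 0.02] 0.0486
[ 168    0  131   98 4514] ((5262.986328125, -227.93592834472656), (139.75601196289062, 527.5166015625), 37.435096740722656)
```

View pics/t18.png

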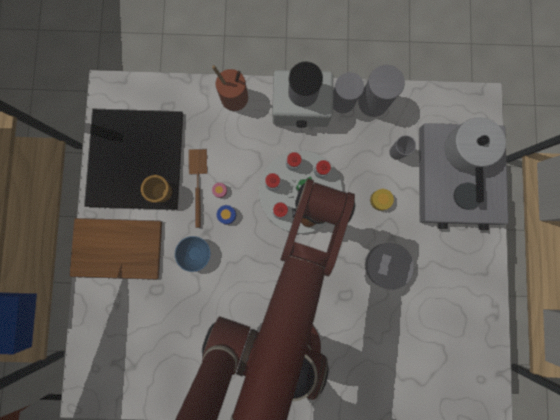

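```bash
python3 -c "
from station import finish_job
print(finish_job())"
```

```text
the job is handed in; nothing more can be done
None
```

I locked the carousel and opened the amber jar, then handed the job in at about 15 s with the cap still in the gripper. One check disagrees with the task: the handle reads about 4° short of the stated 70°.

- **Handle:** I turned it clockwise past the click until it would not go further. I then gripped it again and pushed to about 3 N m, and it still did not move on. The bolt can be seen lowered between two ribs.
- **Handle angle:** The pictures show about 66° of turn, the same after both releases. I took that as the stop because of the torque, but I could not explain the difference.
- **Cap:** I pressed it down to the bottom of its travel and turned it 60° anticlockwise. It lifted off with no resistance, and the open neck with its white plug shows in the pictures.
- **Final pose:** The tool points straight down, and the cap is level and over the jar to within about 1–2 mm. By my reckoning its underside is about 6 cm above the neck.
- **Surroundings:** In the last overhead picture the other things on the counter are where they were. The platter shows no visible turn, though I did not test the lock by pushing on it.

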